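# Nest the tasting set on the enamel plate

### The job

Set up the tasting set in this order: put the purple bowl upright in the middle of the white enamel plate, then stand the steel cup in the bowl, then stand the salt shaker (white salt, silver cap) upright in the steel cup, and last lay the wooden tasting spoon flat inside the steel tray. Let go of each thing once it is in place, and leave the pepper shaker, the yellow cup and the slotted spoon where they are.

Things in the scene. Friction and masses are not known exactly. Their poses are not given: they have to be found in the camera images.
- plate: Target. Loose round white enamel plate with a dark blue rim line, 160 mm across, rim 16 mm high, on the work surface (z = 0). Flat inner floor 112 mm across, 4 mm above its underside. Origin: centre of the underside, z up.
- tray: Target. Loose rectangular stainless steel utensil tray, 220 mm (its x axis) by 90 mm (its y axis), 8 mm high overall, walls 4 mm thick, inner floor 4 mm above the underside (so walls stand only 4 mm above the floor). Origin: centre of the underside, z up. The spoon may lie in it either way round.
- bowl: Small round purple plastic dip bowl, open upward, 66 mm across the outside, 38 mm high; the outside is upright from 22 mm to the rim and narrows below to a foot 48 mm across. Wall 3 mm, inner floor 5 mm above the underside and about 43 mm across, mouth 60 mm across. 70 g nominal. Origin: centre of the underside, z up.
- steel_cup: Round stainless steel cup without handle, open upward, 50 mm across, 62 mm high; straight-sided from 20 mm up, narrowing below to a base 40 mm across. Wall 2.5 mm, inner floor 4 mm above the underside and about 35 mm across, mouth 45 mm across. 90 g nominal. Standing in the bowl, it sticks out 29 mm above the bowl's rim. Origin: centre of the underside, z up.
- salt_shaker: Glass salt shaker filled with white salt, silver metal cap: upright cylinder, glass 30 mm across, cap 31 mm across from 66 mm to the top, 90 mm high in all. 100 g nominal. Standing in the steel cup, it sticks out 32 mm above the cup's rim. Origin: centre of the underside, z up.
- wooden_spoon: Pale wooden tasting spoon lying flat, 180 mm long. Its x axis runs along the handle towards the head. Straight handle 12 mm wide and 12 mm high, from x = -90 to x = +52 mm; round hollow head 40 mm across and 12 mm high centred at x = +70 mm. 40 g nominal; the centre of mass lies between x = +5 and x = +20 mm, and the handle can be gripped there. Origin: on the underside, at mid-length, z up.
- pepper_shaker: Bystander, leave alone: glass pepper shaker with dark filling and black cap, same shape and size as the salt shaker. Origin: centre of the underside, z up.
- yellow_cup: Bystander, leave alone: yellow plastic cup, same shape and size as the steel cup. Origin: centre of the underside, z up.
- slotted_spoon: Bystander, leave alone: steel slotted spoon lying flat, same outline as the wooden spoon, flat head 7 mm thick with three dark slots. Origin: on the underside, at mid-length, x axis towards the head, z up.
Mind the look-alikes: they are no part of the job. Of the things that look like the bowl, take the one that is farthest to the robot's right at the start.

How it is judged:
On the way, in this order (a step that is already met when the one before it is completed fails the run):
1. the purple bowl stands upright in the middle of the plate, released (horizontal distance between bowl and plate below 0.015 m and z of bowl in the frame of plate between 0.001 and 0.007 m and angle between bowl's own z axis and vertical below 0.12 rad and contact force between the fingers and bowl below 0.1 N and linear speed of bowl below 0.03 m/s and angular speed of bowl below 0.3 rad/s), for 0.2 s.
2. the steel cup stands in the bowl, released (horizontal distance between bowl and plate below 0.015 m and z of bowl in the frame of plate between 0.001 and 0.007 m and angle between each of bowl, steel_cup's own z axis and vertical below 0.12 rad and horizontal distance between steel_cup and bowl below 0.009 m and z of steel_cup in the frame of bowl between 0.002 and 0.008 m and contact force between the fingers and steel_cup below 0.1 N and linear speed of steel_cup below 0.03 m/s and angular speed of steel_cup below 0.3 rad/s), for 0.2 s.
3. the salt shaker stands upright in the steel cup, released (horizontal distance between bowl and plate below 0.015 m and z of bowl in the frame of plate between 0.001 and 0.007 m and angle between each of bowl, steel_cup, salt_shaker's own z axis and vertical below 0.12 rad and horizontal distance between steel_cup and bowl below 0.009 m and z of steel_cup in the frame of bowl between 0.002 and 0.008 m and horizontal distance between salt_shaker and steel_cup below 0.009 m and z of salt_shaker in the frame of steel_cup between 0.001 and 0.007 m and contact force between the fingers and salt_shaker below 0.1 N and linear speed of salt_shaker below 0.03 m/s and angular speed of salt_shaker below 0.3 rad/s), for 0.2 s.
4. the wooden spoon lies flat inside the tray, released (horizontal distance between bowl and plate below 0.015 m and z of bowl in the frame of plate between 0.001 and 0.007 m and angle between each of bowl, steel_cup, salt_shaker's own z axis and vertical below 0.12 rad and horizontal distance between steel_cup and bowl below 0.009 m and z of steel_cup in the frame of bowl between 0.002 and 0.008 m and horizontal distance between salt_shaker and steel_cup below 0.009 m and z of salt_shaker in the frame of steel_cup between 0.001 and 0.007 m and x of wooden_spoon in the frame of tray between -0.022 and 0.022 m and y of wooden_spoon in the frame of tray between -0.03 and 0.03 m and z of wooden_spoon in the frame of tray between 0.001 and 0.007 m and angle between the x axis of wooden_spoon and the x axis of tray, either way round below 0.4 rad and angle between wooden_spoon's own z axis and vertical below 0.06 rad and contact force between the fingers and wooden_spoon below 0.1 N and linear speed of wooden_spoon below 0.03 m/s and angular speed of wooden_spoon below 0.3 rad/s), for 0.2 s.
At the end, for the whole second after the job is handed in: Bowl upright on the plate's floor within 15 mm of its centre; steel cup upright on the bowl's floor; salt shaker upright on the cup's floor; wooden spoon flat inside the tray; all released and at rest; pepper shaker, yellow cup and slotted spoon within 25 mm of their start and not tipped (all of step 4 and contact force between the fingers and bowl below 0.1 N and linear speed of each of bowl, steel_cup, salt_shaker below 0.03 m/s and angular speed of each of bowl, steel_cup, salt_shaker below 0.3 rad/s and contact force between the fingers and steel_cup below 0.1 N and contact force between the fingers and salt_shaker below 0.1 N and distance of each of pepper_shaker, yellow_cup, slotted_spoon from where it was at the start of the episode below 0.025 m and angle between each of pepper_shaker, yellow_cup's own z axis and vertical below 0.3 rad); the robot touches nothing.
It fails at once if the pepper shaker is moved more than 25 mm or tipped (distance of pepper_shaker from where it was at the start of the episode above 0.025 m or angle between pepper_shaker's own z axis and vertical above 0.3 rad).
It fails at once if the yellow cup is moved more than 25 mm or tipped (distance of yellow_cup from where it was at the start of the episode above 0.025 m or angle between yellow_cup's own z axis and vertical above 0.3 rad).
It fails at once if the slotted spoon is moved more than 25 mm (distance of slotted_spoon from where it was at the start of the episode above 0.025 m).
It also fails if it takes over 120 s, if anything falls off the work surface, if the arm or the gripper's body presses on something with over 40 N, if the wrist force passes 120 N, or if a joint passes its speed limit or range.

### The arm

A 6-joint arm with a two-finger parallel gripper is mounted at the origin on the work surface. World frame = base frame: x ahead of the robot, y to its left, z up, the work surface at z = 0. Lengths are in m, angles in rad, forces in N, time in s.
With the tool pointing down it reaches from about 0.275 to 0.85 m from the base axis. Payload 19 kg.
Tool frame: the origin (TCP) lies between the finger pads; the fingertips stand 22 mm ahead of it and the grasp point (between the pads) lies 3 mm ahead of it; z points along the fingers, y is the line along which they close (so a half turn about z gives the same grasp; the last joint's range is limited). The gripper opens to 85 mm and grips with 20 to 120 N. Pads are 22 mm wide; open, the fingers measure 114 mm over their backs; the gripper's body (76 mm by 85 mm) begins 54 mm behind the grasp point. The pads swing forward as they close: fully open they stand 13 mm farther back than shut.
Start: joints at [1.148, 0.15, 1.437, -0, 1.554, -0.134], TCP at [0.164, 0.551, 0.226] pointing down, gripper open.
Joint ranges: [-2.8, 2.8], [-0.68, 2.1], [0.12, 2.68], [-1.39, 4.53], [0.16, 2.79], [-2.81, 2.81]. Speed limits (rad/s): [1.89, 1.89, 2.22, 3.01, 3.01, 3.01].

### API

Orientations are given as [roll, pitch, yaw] about the fixed x, y, z axes, in that order (R = Rz(yaw) Ry(pitch) Rx(roll)).
In Python, from rig import robot gives the robot as it stands.
- The arm moves only by the shell command python3 -m inch 'ROWS' [FORCE]. ROWS is text: rows parted by semicolons, each of 5 numbers parted by spaces: the shift along the tool's x, y, z in m, then the turn about the tool's z in rad, then the closure, from -1 (fully open) to 1 (shut). In form: tx ty tz roll grip; .... A call has 1 to 20 rows; each row is the pose to reach, as a shift and turn from the pose commanded when the call began, along the tool's axes at that moment; what a row does not reach only later rows make up. A row lasts 1/10 s, in which the tool goes at most 50 mm and 8.59 degrees, less where a joint would pass 70% of its speed; a pose out of reach is approached as far as the arm can. A call with a gripper value outside its range is refused whole. The fingers move at their own pace and stop on an object; FORCE is the grip in N (left out, the last holds). Time passes only in rows, so rows that repeat a pose let the fingers close. It gives the time, the measured TCP pose, the force, the opening and the grip force at its end, in the units of the state.
- robot.sense(): the state, without advancing time (a new reading comes with each control period).
- robot.get_image(name): name is "scene" or "top" or "wrist"; returns a dict with "color" (384x512x3 uint8, red, green, blue), "depth" (384x512 float32, m along the optical axis (not along the pixel's ray), 0 where there is no reading), "K" (3x3 intrinsics, pixels), "k1" (the pictures are not rectified: a ray, as slopes to the right and down, at radius r is drawn at 1 + k1 r^2 times it, then the intrinsics apply), "R" (3x3) and "t" (3): a world point X has camera coordinates R X + t. Camera axes: x right, y down, z forward; pixel columns grow to the right and rows downward; lengths in m; the calibration is good to about 2 mm. A picture is of the moment at which its call begins.
- robot.finish_job(): hands the job in; it is judged then, once.
The state is a dict: "clock": time; "qpos": joint angles; "qvel": joint speeds; "tau": joint torques, N m; "position": TCP position; "tool_rot": TCP orientation; "force": force on the tool from outside, world axes, zero at the start; "wrist_torque": the same for the moment, N m; "grip_width": finger opening in m; "gripper_force": force on a finger pad.
Only numpy, scipy, OpenCV 4.12 (cv2) and the standard library are available. Lean on these libraries where they do the work, as an engineer would, in place of code of your own. Each camera call takes 0.05 s, during which the arm holds its last target. There are 200 camera calls.

## Working session

There is one attempt and no reset: what is moved stays moved. The work goes in short steps, Python scripts to look and compute and a shell command to move; the robot and the scene stay as the last step left them, time stands still between calls to the robot, and variables do not carry over. Pictures are saved under pics/ and viewed, at most 16 in all, crops included, and the job is handed in when it is done.

```bash
ls; mkdir -p pics
python3 - <<'E'
from rig import robot
import cv2,pickle
s=robot.sense();print({k:s[k] for k in('clock','position','tool_rot','grip_width','force')})
d={}
for n in("scene","top"):
    i=robot.get_image(n);d[n]=i
    cv2.imwrite(f'pics/{n}0.png',cv2.resize(i['color'][:,:,::-1],(800,600),interpolation=cv2.INTER_CUBIC));print(n,i['K'],i['k1'],i['R'],i['t'])
pickle.dump(d,open('im0.pkl','wb'))
E
```

```text
pics
{'clock': 0.0, 'position': array([0.1636568 , 0.55094242, 0.22566953]), 'tool_rot': array([-3.14038101e+00, -1.93679197e-04,  2.85283004e+00]), 'grip_width': 0.08545567732538129, 'force': array([-0.17931477,  0.07591536, -0.20832919])}
scene [[354.57828986   0.         253.49657017]
 [  0.         354.57828986 190.5224166 ]
 [  0.           0.           1.        ]] -0.03982445686682449 [[ 0.14710574  0.98901309 -0.01459492]
 [ 0.73341961 -0.11896546 -0.66928536]
 [-0.66366827  0.08775151 -0.7428621 ]] [-0.04526696 -0.27559679  1.35917488]
top [[447.53859249   0.         253.58621096]
 [  0.         447.53859249 183.92623296]
 [  0.           0.           1.        ]] -0.04533218644460729 [[ 2.24155745e-02 -9.99746568e-01  2.08377463e-03]
 [-9.95451370e-01 -2.25122210e-02 -9.25730525e-02]
 [ 9.25965019e-02  7.81839538e-07 -9.95703715e-01]] [-0.01559667  0.41396404  1.22541722]
```

View pics/top0.png

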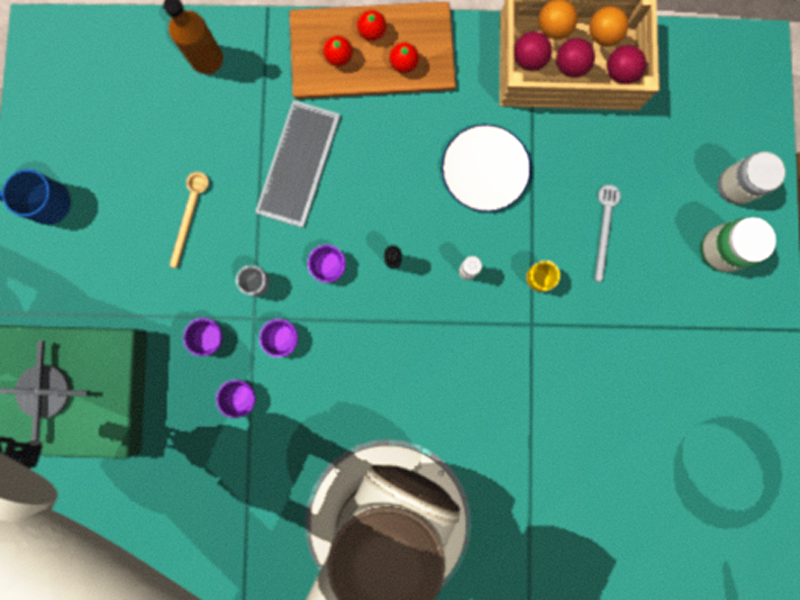

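View pics/scene0.png

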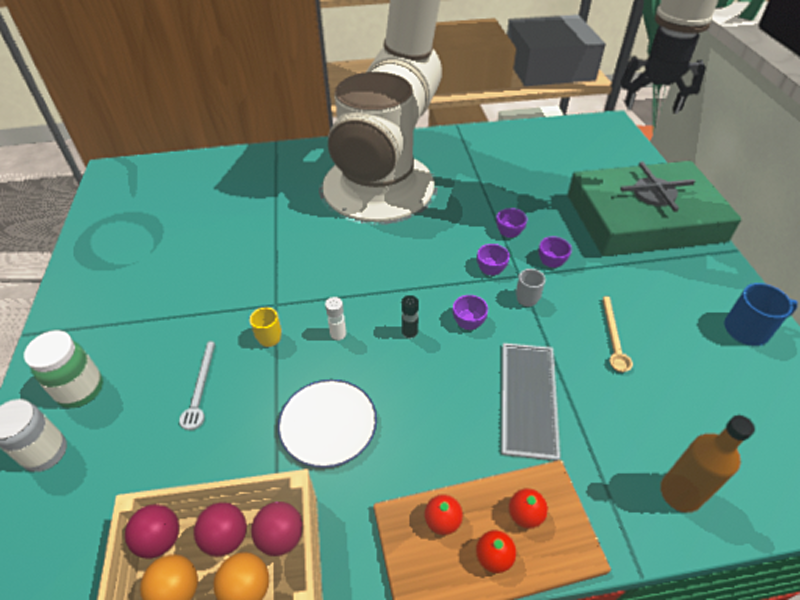

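The top view (800×600) shows four purple bowls, at (326,264), (278,339), (236,399) and (202,337). The robot's right (−y) is image right, so (326,264) is the one meant. The other things:
- Salt (white cap): (470,268). The black cap at (393,257) is the pepper shaker.
- Steel cup (251,280), yellow cup (543,276).
- Plate (487,168), tray (299,164).
- Wooden spoon, (198,182) to (175,265). The slotted spoon is at (605,235).

Next I measure these and take the confirming crop.

```bash
cat > h.py <<'E'
import numpy as np,cv2,pickle
def rays(i,uv):
    uv=np.asarray(uv,float).reshape(-1,2);K=i['K']
    d=(uv-[K[0,2],K[1,2]])/[K[0,0],K[1,1]]; s=d.copy()
    for _ in range(20): s=d/(1+i['k1']*(s**2).sum(1,keepdims=True))
    return np.c_[s,np.ones(len(s))]
def plane(i,uv,z):
    r=rays(i,uv)@i['R'];c=-i['R'].T@i['t']
    return c+r*((z-c[2])/r[:,2:])
def cloud(i):
    h,w=i['depth'].shape;v,u=np.mgrid[:h,:w]
    p=rays(i,np.c_[u.ravel(),v.ravel()])*i['depth'].reshape(-1,1)
    return ((p-i['t'])@i['R']).reshape(h,w,3)
def proj(i,X):
    p=np.asarray(X,float).reshape(-1,3)@i['R'].T+i['t'];s=p[:,:2]/p[:,2:]
    s=s*(1+i['k1']*(s**2).sum(1,keepdims=True))
    return s*[i['K'][0,0],i['K'][1,1]]+[i['K'][0,2],i['K'][1,2]]
E
python3 - <<'E'
from h import *
d=pickle.load(open('im0.pkl','rb'));i=d['top'];P=cloud(i);k=512/800
hsv=cv2.cvtColor(i['color'],cv2.COLOR_RGB2HSV);H,S,V=[hsv[:,:,c].astype(int) for c in range(3)]
print('table z',np.round(np.percentile(P[250:280,350:420,2],[5,50,95]),4))
notgreen=~((H>70)&(H<100)&(S>90))
objs=dict(bowl=((326,264),28,.038),steel=((251,280),24,.062),salt=((471,266),18,.09),pepper=((393,256),18,.09),yellow=((543,276),22,.062),plate=((487,168),52,.016),b2=((278,339),26,.038),b3=((236,399),26,.038),b4=((202,337),26,.038))
for n,((u,v),r,z) in objs.items():
    u*=k;v*=k;r*=k
    yy,xx=np.mgrid[:384,:512];roi=(np.hypot(xx-u,yy-v)<r)
    # rim/top points by depth, height band
    m=roi&(abs(P[:,:,2]-z)<.008)&(i['depth']>0)
    p=P[m]
    (c,rad)=cv2.minEnclosingCircle(p[:,:2].astype(np.float32)) if len(p) else ((0,0),0)
    # colour contour cast at top height
    col={'bowl':(H>130)&(H<160)&(S>90),'yellow':(H>18)&(H<35)&(S>100),'plate':(S<90)&(V>110),'salt':(S<90)&(V>110),'steel':(S<70)&(V>60)}.get(n)
    if n[0]=='b':col=(H>130)&(H<160)&(S>90)
    out=''
    if col is not None:
        cc=max(cv2.findContours((roi&col).astype(np.uint8),0,1)[0],key=cv2.contourArea)[:,0]
        q=plane(i,cc,z)[:,:2].astype(np.float32);(e,er)=cv2.minEnclosingCircle(q)
        x0,y0,x1,y1=*q.min(0),*q.max(0); out=f'col enc {np.round(e,4)} d{2*er:.4f} box x[{x0:.4f} {x1:.4f}] y[{y0:.4f} {y1:.4f}]'
    print(n,'depth',np.round(c,4),f'd{2*rad:.4f} n{len(p)} zmed{np.median(p[:,2]) if len(p) else 0:.4f}',out)
# elongated: tray, spoons
for n,(a,b,c2,d2),z,col in [('tray',(250,95,345,230),.006,(S<70)&(V>60)),('wood',(165,165,215,275),.012,(H>8)&(H<30)&(S>50)&(V>130)),('slot',(590,180,625,285),.009,(S<90)&(V>110))]:
    a,b,c2,d2=[int(t*k) for t in(a,b,c2,d2)];m=np.zeros((384,512),np.uint8);m[b:d2,a:c2]=col[b:d2,a:c2]
    cc=max(cv2.findContours(m,0,1)[0],key=cv2.contourArea)[:,0];q=plane(i,cc,z)[:,:2].astype(np.float32)
    R=cv2.minAreaRect(q);print(n,R,np.round(cv2.boxPoints(R),4).tolist(),'zmed',np.median(P[m>0][:,2]))
cv2.imwrite('pics/crop.png',cv2.resize(i['color'][150:270,110:330,::-1],(770,420),interpolation=cv2.INTER_CUBIC))
E
```

```text
table z [-0.0033  0.0007  0.0049]
bowl depth [0.4555 0.1191] d0.0678 n95 zmed0.0379 col enc [0.4523 0.1186] d0.0673 box x[0.4204 0.4843] y[0.0867 0.1504]
steel depth [0.4187 0.2464] d0.0506 n75 zmed0.0608 col enc [0.4166 0.2432] d0.0577 box x[0.3935 0.4425] y[0.2158 0.2706]
salt depth [ 0.4496 -0.1322] d0.0306 n110 zmed0.0902 col enc [ 0.4446 -0.1289] d0.0444 box x[0.4258 0.4634] y[-0.1487 -0.1092]
pepper depth [0.4665 0.0023] d0.0304 n104 zmed0.0904 
yellow depth [ 0.4397 -0.2608] d0.0506 n72 zmed0.0613 col enc [ 0.4361 -0.259 ] d0.0589 box x[0.4103 0.4622] y[-0.2874 -0.2305]
plate depth [ 0.6375 -0.1622] d0.1672 n1069 zmed0.0121 col enc [ 0.6381 -0.1632] d0.1616 box x[0.5592 0.7170] y[-0.2413 -0.0847]
b2 depth [0.3206 0.1991] d0.0672 n100 zmed0.0380 col enc [0.3201 0.198 ] d0.0668 box x[0.2900 0.3528] y[0.1648 0.2306]
b3 depth [0.2134 0.2699] d0.0660 n111 zmed0.0368 col enc [0.2132 0.2686] d0.0670 box x[0.1832 0.2453] y[0.2368 0.3002]
b4 depth [0.3196 0.3316] d0.0661 n110 zmed0.0378 col enc [0.3185 0.3302] d0.0670 box x[0.2870 0.3499] y[0.2984 0.3625]
tray ((0.6409243941307068, 0.1
[... 198 characters left out ...]
0097751617], [0.5464000105857849, 0.25540000200271606]] zmed 0.004970087518946762
wood ((0.5306535959243774, 0.37139877676963806), (0.03853633254766464, 0.17728590965270996), 81.58784484863281) [[0.4401000142097473, 0.3652999997138977], [0.6154999732971191, 0.3393999934196472], [0.6212000250816345, 0.3774999976158142], [0.4458000063896179, 0.4034000039100647]] zmed 0.01032258486772193
slot ((0.5238061547279358, -0.3860933482646942), (0.04063010960817337, 0.1797398030757904), 87.50738525390625) [[0.43309998512268066, -0.4025000035762787], [0.6126999855041504, -0.41029998660087585], [0.6144999861717224, -0.36970001459121704], [0.4348999857902527, -0.3619000017642975]] zmed 0.008803639330493895
```

View pics/crop.png

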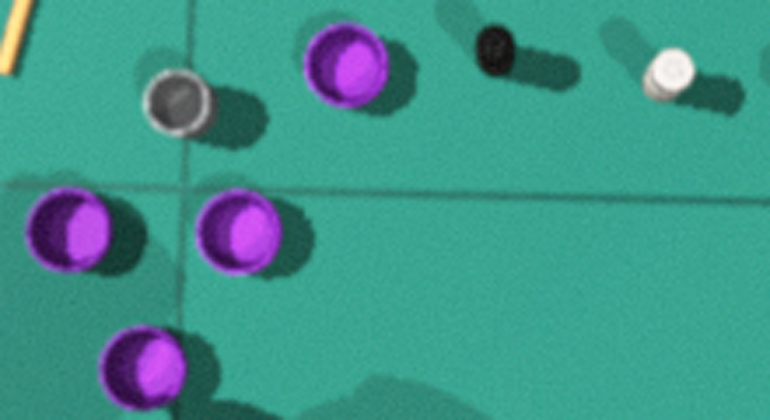

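The crop, which is enlarged 3.5×, shows the bowl farthest to the right at (345,65). The other three lie further left, so this is the one to take. Its measured diameter is 67 mm against 66 mm nominal, rim height is 0.038 m, and the position is within reach at (0.4535, 0.1188).

```bash
cat > go.py <<'E'
import sys,numpy as np
from rig import robot
from scipy.spatial.transform import Rotation as Ro
s=robot.sense();R=Ro.from_euler('xyz',s['tool_rot']).as_matrix();p=np.array(s['position'])
x=[float(a) for a in sys.argv[1:]]
print('t',round(s['clock'],2),'pos',p.round(4),'rot',np.round(s['tool_rot'],4),'w',round(s['grip_width'],4),'q',np.round(s['qpos'],2))
print('tool delta',(R.T@(np.array(x[:3])-p)).round(4))
if len(x)>3:
    ya=np.degrees(np.arctan2(R[1,1],R[0,1]));dy=(x[3]-ya+90)%180-90;print('closing dir',round(ya,2),'turn rad',round(-np.radians(dy),4))
E
python3 go.py 0.4535 0.1188 0.2256
```

```text
t 0.1 pos [0.1637 0.551  0.2258] rot [-3.1405e+00 -1.0000e-04  2.8528e+00] w 0.0854 q [ 1.15  0.15  1.44 -0.    1.55 -0.13]
tool delta [-0.4009 -0.3317  0.0005]
```

```bash
python3 -m inch '-.01 -.008 0 0 -1; -.03 -.025 0 0 -1; -.06 -.05 0 0 -1; -.09 -.074 0 0 -1; -.12 -.099 0 0 -1; -.15 -.124 0 0 -1; -.18 -.149 0 0 -1; -.21 -.174 0 0 -1; -.24 -.199 0 0 -1; -.27 -.223 0 0 -1; -.3 -.248 0 0 -1; -.33 -.273 0 0 -1; -.36 -.298 0 0 -1; -.385 -.318 0 0 -1; -.398 -.329 0 0 -1; -.401 -.332 0 0 -1; -.401 -.332 0 0 -1; -.401 -.332 0 0 -1'; python3 go.py 0.4535 0.1188 0.03
python3 - <<'E'
from rig import robot
import cv2,pickle
i=robot.get_image('wrist');pickle.dump(i,open('w1.pkl','wb'));cv2.imwrite('pics/w1.png',i['color'][:,:,::-1])
E
```

```text
clock: 1.9
position: [0.4531, 0.1191, 0.2263]
tool_rot: [3.142, -0.0, 2.853]
force: [-0.1, 0.4, 0.5]
grip_width: 0.0852
gripper_force: 0.0
t 1.9 pos [0.4531 0.1191 0.2263] rot [ 3.1416e+00 -1.0000e-04  2.8532e+00] w 0.0852 q [ 0.09 -0.07  1.67  0.    1.55 -1.19]
tool delta [-0.0005 -0.0002  0.1963]
```

View pics/w1.png

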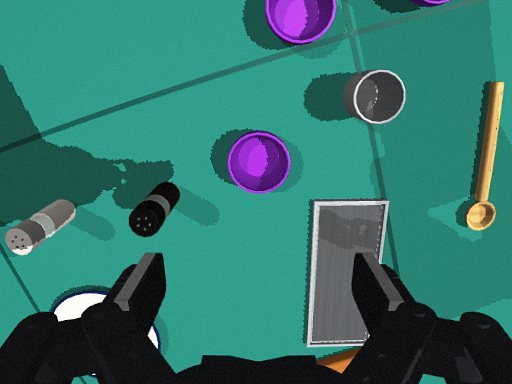

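The wrist view shows the target bowl at (259,161), the steel cup at (376,96), the tray at (347,270), the wooden spoon at (488,155), and pepper and salt at (155,210) and (40,228). I use this closer view to check the bowl, cup, tray and spoon positions.

```bash
cat > meas.py <<'E'
from h import *
def hs(i): 
    h=cv2.cvtColor(i['color'],cv2.COLOR_RGB2HSV).astype(int);return h[...,0],h[...,1],h[...,2]
def blob(m):
    return max(cv2.findContours(m.astype(np.uint8),0,1)[0],key=cv2.contourArea)[:,0]
def circ(i,uv,r,z,col,P=None):
    """rim circle: colour outline and depth rim points, both at height z"""
    yy,xx=np.mgrid[:384,:512];roi=np.hypot(xx-uv[0],yy-uv[1])<r
    q=plane(i,blob(roi&col),z)[:,:2].astype(np.float32);e,er=cv2.minEnclosingCircle(q)
    P=cloud(i) if P is None else P
    p=P[roi&(abs(P[...,2]-z)<.006)][:,:2].astype(np.float32);c,cr=cv2.minEnclosingCircle(p) if len(p)>5 else ((0,0),0)
    return f'col {np.round(e,4)} d{2*er:.4f}  depth {np.round(c,4)} d{2*cr:.4f} n{len(p)}'
E
python3 - <<'E'
from meas import *
i=pickle.load(open('w1.pkl','rb'));H,S,V=hs(i)
print('bowl',circ(i,(259,161),40,.038,(H>130)&(H<160)&(S>90)))
print('cup',circ(i,(376,96),36,.062,(S<70)&(V>40)))
m=np.zeros((384,512),bool);m[190:355,295:400]=((S<70)&(V>60))[190:355,295:400]
print('tray corners',np.round(plane(i,[[315,202],[388,201],[308,346]],.008)[:,:2],4).tolist())
m[:]=0;m[75:235,460:508]=((H>8)&(H<30)&(S>50)&(V>110))[75:235,460:508]
R=cv2.minAreaRect(plane(i,blob(m),.011)[:,:2].astype(np.float32));print('spoon',R)
E
```

```text
bowl col [0.4532 0.1199] d0.0672  depth [0.4542 0.1204] d0.0666 n665
cup col [0.4176 0.2424] d0.0598  depth [0.4194 0.2467] d0.0507 n660
tray corners [[0.5255, 0.1687], [0.5495, 0.2535], [0.736, 0.1097]]
spoon ((0.5325504541397095, 0.37372222542762756), (0.038836706429719925, 0.1792100965976715), 82.18321228027344)
```

```bash
python3 -m inch '0 0 .01 0 -1; 0 0 .03 0 -1; 0 0 .06 0 -1; 0 0 .09 0 -1; 0 0 .12 0 -1; 0 0 .145 0 -1; 0 0 .165 0 -1; 0 0 .18 0 -1; 0 0 .19 0 -1; 0 0 .195 0 -1; 0 0 .196 0 -1; 0 0 .196 0 -1; 0 0 .196 0 -.3; 0 0 .196 0 0; 0 0 .196 0 .3; 0 0 .196 0 1; 0 0 .196 0 1; 0 0 .196 0 1; 0 0 .196 0 1' 20; python3 go.py 0.638 -0.163 0.2
```

```text
clock: 3.85
position: [0.4536, 0.1187, 0.0303]
tool_rot: [-3.142, -0.0, 2.853]
force: [-0.4, -0.5, 0.4]
grip_width: 0.0003
gripper_force: 0.0
t 3.85 pos [0.4536 0.1187 0.0303] rot [-3.1415 -0.      2.8528] w 0.0003 q [ 0.09  0.09  1.93 -0.    1.13 -1.19]
tool delta [-0.257  -0.2175 -0.1697]
```

The fingers shut completely, so nothing was gripped. I look before moving again.

Run:
```python
from rig import robot
import cv2,pickle,numpy as np
a=robot.get_image('wrist');b=robot.get_image('scene');c=robot.get_image('top');pickle.dump((a,b,c),open('w2.pkl','wb'))
s=cv2.resize(b['color'][130:250,220:400],(576,384),interpolation=cv2.INTER_CUBIC)
cv2.imwrite('pics/w2.png',cv2.resize(np.hstack([a['color'],s]),(800,282))[:,:,::-1])
```

```text
(no output)
```

View pics/w2.png

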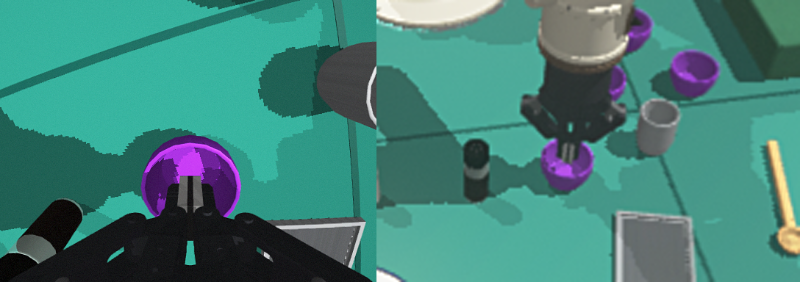

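The shut fingertips are inside the bowl, at (190,190) in the left picture. They either closed before the descent finished or slipped over the rim. I raise straight up, open, and measure the bowl again.

```bash
python3 -m inch '0 0 -.005 0 1; 0 0 -.015 0 1; 0 0 -.03 0 1; 0 0 -.05 0 1; 0 0 -.07 0 1; 0 0 -.09 0 1; 0 0 -.1 0 -1; 0 0 -.1 0 -1; 0 0 -.1 0 -1; 0 0 -.1 0 -1; 0 0 -.1 0 -1'
python3 - <<'E'
from rig import robot
from meas import *
i=robot.get_image('wrist');pickle.dump(i,open('w3.pkl','wb'));H,S,V=hs(i);P=cloud(i)
m=(H>130)&(H<160)&(S>90);n,l,st,ce=cv2.connectedComponentsWithStats(m.astype(np.uint8))
for k in range(1,n):
    if st[k,4]>300: print(st[k],ce[k].round(0),circ(i,ce[k],max(st[k,2:4])*.65,.038,m,P))
cv2.imwrite('pics/w3.png',i['color'][:,:,::-1])
E
python3 go.py 0.4536 0.1195 0.13
```

```text
clock: 5.1
position: [0.4532, 0.1186, 0.1295]
tool_rot: [-3.141, -0.001, 2.853]
force: [0.1, -0.2, 1.0]
grip_width: 0.0718
gripper_force: 0.0
[ 272    0   89   30 1895] [315.  12.] col [0.3362 0.1942] d0.0587  depth [0.3356 0.195 ] d0.0582 n570
[ 217  147   86   85 5636] [259. 190.] col [0.4529 0.1205] d0.0685  depth [0.454 0.12 ] d0.0664 n1326
t 5.15 pos [0.4533 0.1187 0.1297] rot [-3.1411e+00 -1.0000e-03  2.8528e+00] w 0.079 q [ 0.09 -0.02  1.81 -0.    1.35 -1.19]
tool delta [-0.      0.0009 -0.0003]
```

View pics/w3.png

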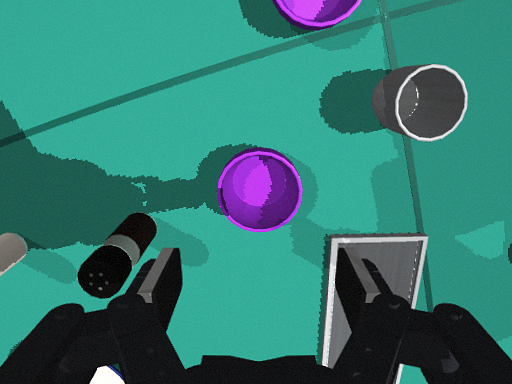

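The wrist view shows the bowl untouched at (259,190), upright, at (0.454, 0.120). I go down again with the fingers open and check where they stand relative to the rim before closing.

```bash
python3 -m inch '0 0 .01 0 -1; 0 .001 .025 0 -1; 0 .001 .045 0 -1; 0 .001 .06 0 -1; 0 .001 .075 0 -1; 0 .001 .09 0 -1; 0 .001 .097 0 -1; 0 .001 .1 0 -1; 0 .001 .1 0 -1; 0 .001 .1 0 -1; 0 .001 .1 0 -1; 0 .001 .1 0 -1'
python3 - <<'E'
from rig import robot
import cv2,pickle,numpy as np
a=robot.get_image('wrist');b=robot.get_image('scene');pickle.dump((a,b),open('w4.pkl','wb'))
s=cv2.resize(b['color'][150:230,260:380],(576,384),interpolation=cv2.INTER_CUBIC)
cv2.imwrite('pics/w4.png',cv2.resize(np.hstack([a['color'],s]),(800,282))[:,:,::-1])
E
```

```text
clock: 6.35
position: [0.4541, 0.1196, 0.0307]
tool_rot: [3.141, 0.001, 2.853]
force: [0.4, -0.6, 0.2]
grip_width: 0.0856
gripper_force: 0.0
```

View pics/w4.png

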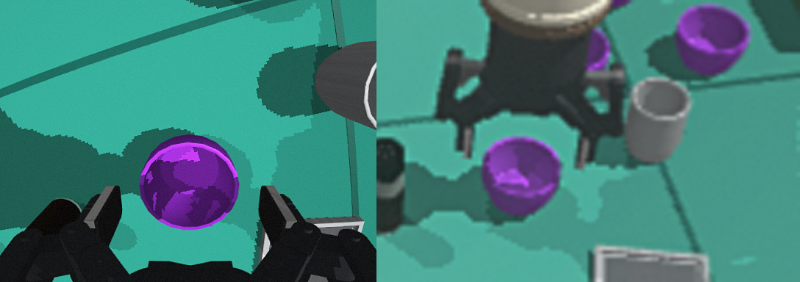

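The left half shows the open fingertips at (115,190) and (267,190) on either side of the bowl at (189,187). I read the fingertip heights from depth.

Run:
```python
from meas import *
a,b=pickle.load(open('w4.pkl','rb'))
for i,box in((a,(95,250,365,330)),(b,(260,150,380,230))):
    P=cloud(i);H,S,V=hs(i);x0,y0,x1,y1=box
    m=np.zeros((384,512),bool);m[y0:y1,x0:x1]=1
    m&=(i['depth']>0)&(S<110)&(V<140)&(P[...,2]>.012)&(P[...,2]<.09)&(np.hypot(P[...,0]-.454,P[...,1]-.12)<.07)
    for sgn in(1,-1):
        p=P[m&((P[...,1]-.12)*sgn>0)]; 
        if len(p): 
            lo=p[p[:,2]<np.percentile(p[:,2],6)];print(sgn,len(p),'lowest',lo.mean(0).round(4),'min z',p[:,2].min().round(4))
H,S,V=hs(a);m=(H>130)&(H<160)&(S>90);P=cloud(a)
print('bowl',circ(a,(296,292-40),75,.038,m,P)); q=P[m&(P[...,2]>.03)];print('bowl z max',np.percentile(q[:,2],[50,95,99]).round(4))
# tips seen in the wrist picture
sc=1088/800
for u,v in((115,190),(267,190)):print('tip',P[int(v*sc)+4,int(u*sc)-4 if u<200 else int(u*sc)+4].round(4))
```

```text
1 582 lowest [0.4644 0.1621 0.0513] min z 0.0495
-1 2781 lowest [0.4396 0.0798 0.0529] min z 0.0379
1 42 lowest [0.4753 0.1401 0.0221] min z 0.0139
-1 39 lowest [0.4605 0.0872 0.0255] min z 0.0239
bowl col [0.4527 0.1225] d0.0700  depth [0.4543 0.1207] d0.0665 n2103
bowl z max [0.0381 0.1021 0.179 ]
tip [0.4309 0.0821 0.0622]
tip [0.4565 0.1662 0.0615]
```

Run:
```python
from meas import *
a,b,c=pickle.load(open('w2.pkl','rb'));sc=1088/800
P=cloud(a)
for u,v in((185,180),(195,180),(185,187),(195,187),(185,200),(190,215)):print('closed tip px',(u,v),P[int(v*sc),int(u*sc)].round(4),a['color'][int(v*sc),int(u*sc)])
a,b=pickle.load(open('w4.pkl','rb'));P=cloud(a)
for v in(186,190,195,205,215):print(v,[ (u,P[int(v*sc),int(u*sc)].round(3).tolist()) for u in (100,108,116,264,272,280)])
```

```text
closed tip px (185, 180) [0.4424 0.1193 0.0446] [110 107 106]
closed tip px (195, 180) [0.4442 0.1254 0.0447] [95 98 95]
closed tip px (185, 187) [0.443  0.1193 0.0528] [100 100  97]
closed tip px (195, 187) [0.4438 0.1253 0.0544] [90 92 88]
closed tip px (185, 200) [0.4424 0.1198 0.0681] [ 99 100  99]
closed tip px (190, 215) [0.4485 0.1208 0.0732] [22 22 23]
186 [(100, [0.45, 0.043, 0.001]), (108, [0.43, 0.077, 0.053]), (116, [0.432, 0.081, 0.052]), (264, [0.456, 0.165, 0.053]), (272, [0.457, 0.169, 0.053]), (280, [0.493, 0.187, 0.001])]
190 [(100, [0.454, 0.041, 0.001]), (108, [0.43, 0.078, 0.058]), (116, [0.432, 0.082, 0.057]), (264, [0.456, 0.164, 0.058]), (272, [0.457, 0.168, 0.058]), (280, [0.497, 0.186, 0.001])]
195 [(100, [0.433, 0.072, 0.057]), (108, [0.431, 0.08, 0.064]), (116, [0.435, 0.081, 0.058]), (264, [0.461, 0.164, 0.056]), (272, [0.457, 0.166, 0.064]), (280, [0.458, 0.171, 0.064])]
205 [(100, [0.431, 0.079, 0.073]), (108, [0.432, 0.083, 0.073]), (116, [0.44, 0.08, 0.06]), (264, [0.463, 0.162, 0.061]), (272, [0.457, 0.164, 0.071]), (280, [0.457, 0.167, 0.073])]
215 [(100, [0.432, 0.081, 0.081]), (108, [0.437, 0.081, 0.074]), (116, [0.445, 0.079, 0.063]), (264, [0.469, 0.16, 0.062]), (272, [0.462, 0.162, 0.072]), (280, [0.456, 0.164, 0.082])]
```

```bash
python3 - <<'E'
from meas import *
a,b=pickle.load(open('w4.pkl','rb'))
for uv in((285.9,192.5),(318.5,195.3)):
    for z in(.01,.02,.03,.04,.05,.06):print(uv,z,plane(b,[uv],z)[0,:2].round(4))
print(proj(b,[[.442,.0785,.02],[.442,.0785,.05],[.466,.161,.02],[.466,.161,.05]]).round(1))
E
python3 -m inch '0 0 .003 0 -1; 0 0 .006 0 -1; 0 0 .009 0 -1; 0 0 .01 0 -1; 0 0 .01 0 -1; 0 0 .01 0 -1'
```

```text
(285.9, 192.5) 0.01 [0.4071 0.086 ]
(285.9, 192.5) 0.02 [0.4158 0.0837]
(285.9, 192.5) 0.03 [0.4244 0.0813]
(285.9, 192.5) 0.04 [0.4331 0.0789]
(285.9, 192.5) 0.05 [0.4417 0.0765]
(285.9, 192.5) 0.06 [0.4503 0.0742]
(318.5, 195.3) 0.01 [0.4342 0.1817]
(318.5, 195.3) 0.02 [0.4425 0.1782]
(318.5, 195.3) 0.03 [0.4508 0.1746]
(318.5, 195.3) 0.04 [0.4591 0.1711]
(318.5, 195.3) 0.05 [0.4675 0.1675]
(318.5, 195.3) 0.06 [0.4758 0.164 ]
[[286.  199.2]
 [286.6 192.5]
 [315.  201.9]
 [316.2 195.2]]
clock: 7.05
position: [0.4539, 0.1196, 0.0203]
tool_rot: [-3.141, -0.0, 2.853]
force: [0.4, 0.5, 0.6]
grip_width: 0.0851
gripper_force: 0.0
```

Both cameras agree that the open tips stand at z ≈ 0.050 with the reported TCP at 0.031. The real fingers are therefore about 30 mm higher than the report and the tool data imply, while x and y agree. I work in measured fingertip heights from here and go down 20 mm more, then check the tips again.

```bash
python3 -m inch '0 0 .003 0 -1; 0 0 .006 0 -1; 0 0 .009 0 -1; 0 0 .012 0 -1; 0 0 .015 0 -1; 0 0 .018 0 -1; 0 0 .02 0 -1; 0 0 .02 0 -1; 0 0 .02 0 -1'
cat > tips.py <<'E'
from rig import robot
from meas import *
from scipy.spatial.transform import Rotation as Ro
def tips(i=None):
    """lowest finger points in the wrist view, world"""
    s=robot.sense();R=Ro.from_euler('xyz',s['tool_rot']).as_matrix();i=i or robot.get_image('wrist');P=cloud(i);H,S,V=hs(i)
    L=(P-s['position'])@R; w=s['grip_width']/2
    for sg in(-1,1):
        m=(i['depth']>0)&(i['depth']<.3)&(L[...,1]*sg>w-.004)&(L[...,1]*sg<w+.014)&(abs(L[...,0])<.016)&(L[...,2]<.03)&(V<150)&(S<110)&(L[...,2]>-.05)
        p=L[m];print('finger',sg,len(p),'tip z world',np.round(s['position'][2]-np.percentile(p[:,2],98),4) if len(p) else None)
    return i
if __name__=='__main__': pickle.dump(tips(),open('tips.pkl','wb'))
E
python3 tips.py
```

```text
clock: 7.95
position: [0.4539, 0.1196, 0.0003]
tool_rot: [-3.141, -0.0, 2.853]
force: [0.4, -0.0, 1.2]
grip_width: 0.0853
gripper_force: 0.0
finger -1 2022 tip z world 0.0216
finger 1 1968 tip z world 0.0219
```

Tips are at z ≈ 0.021 with no contact, so I close on the bowl.

```bash
python3 -m inch '0 0 0 0 1; 0 0 0 0 1; 0 0 0 0 1; 0 0 0 0 1; 0 0 0 0 1; 0 0 0 0 1; 0 0 -.003 0 1; 0 0 -.008 0 1; 0 0 -.02 0 1; 0 0 -.04 0 1; 0 0 -.07 0 1; 0 0 -.1 0 1; 0 0 -.125 0 1; 0 0 -.14 0 1; 0 0 -.148 0 1; 0 0 -.15 0 1; 0 0 -.15 0 1' 30; python3 tips.py; python3 go.py 0.638 -0.163 0.15
```

```text
clock: 9.7
position: [0.4537, 0.1196, 0.1501]
tool_rot: [-3.141, -0.0, 2.853]
force: [-0.7, -0.3, -0.5]
grip_width: 0.0638
gripper_force: 33.4
finger -1 1665 tip z world 0.1679
finger 1 1653 tip z world 0.1685
t 9.75 pos [0.4536 0.1196 0.1497] rot [-3.1411e+00 -9.0000e-04  2.8528e+00] w 0.0641 q [ 0.09 -0.03  1.79 -0.    1.39 -1.19]
tool delta [-0.2573 -0.2184 -0.0005]
```

The bowl is held, 64 mm between the pads. I carry it to a point above the plate.

```bash
python3 -m inch '-.008 -.007 0 0 1; -.025 -.021 0 0 1; -.048 -.041 0 0 1; -.073 -.062 0 0 1; -.098 -.083 0 0 1; -.123 -.104 0 0 1; -.148 -.126 0 0 1; -.173 -.147 0 0 1; -.198 -.168 0 0 1; -.222 -.188 0 0 1; -.24 -.204 0 0 1; -.252 -.214 0 0 1; -.257 -.218 0 0 1; -.257 -.218 0 0 1; -.257 -.218 0 0 1; -.257 -.218 0 0 1'
python3 - <<'E'
from rig import robot
from meas import *
i=robot.get_image('wrist');t=robot.get_image('top');pickle.dump((i,t),open('w5.pkl','wb'))
cv2.imwrite('pics/w5.png',cv2.resize(np.hstack([i['color'],t['color']]),(800,300))[:,:,::-1])
E
python3 go.py 0.638 -0.163 0.15
```

```text
clock: 11.35
position: [0.6379, -0.1618, 0.1504]
tool_rot: [-3.142, -0.0, 2.853]
force: [-0.2, 0.0, -1.1]
grip_width: 0.0644
gripper_force: 33.4
t 11.45 pos [ 0.638  -0.1619  0.1506] rot [-3.1415e+00  2.0000e-04  2.8535e+00] w 0.0641 q [-0.37  0.36  1.34 -0.    1.45 -1.65]
tool delta [-0.0003 -0.001   0.0006]
```

View pics/w5.png

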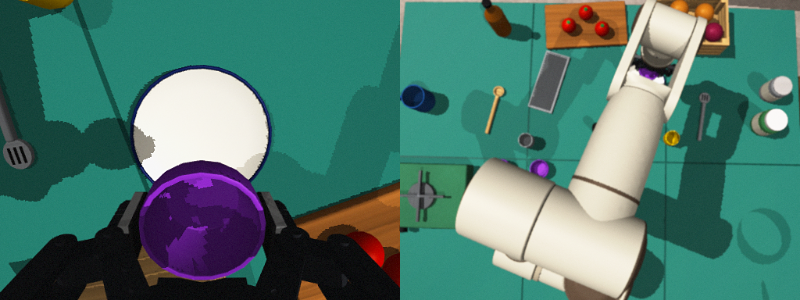

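The bowl is held at (203,215) in the left panel, with the plate partly behind it at (202,125). I fit the visible arc of the plate and the bowl's rim.

```bash
cat >> meas.py <<'E'
def fitc(q):
    A=np.c_[2*q,np.ones(len(q))];s=np.linalg.lstsq(A,(q**2).sum(1),rcond=None)[0];r=np.sqrt(s[2]+s[0]**2+s[1]**2)
    return s[:2].round(4),round(r,4),round(np.abs(np.hypot(*(q-s[:2]).T)-r).max(),4)
E
python3 - <<'E'
from meas import *
i,t=pickle.load(open('w5.pkl','rb'));H,S,V=hs(i);P=cloud(i)
m=(S<80)&(V>120);m[:70]=0;m[:,:150]=0;m[:,360:]=0
dk=(V<110)&(H>100)&(H<130)&(S>60)
c=blob(m);c=c[(c[:,1]<195)]
q=plane(i,c,.016)[:,:2];cen=q[:,:].mean(0)
f=fitc(q);k=abs(np.hypot(*(q-f[0]).T)-f[1])<.003;print('white arc',f,fitc(q[k]),k.sum(),len(k))
pm=(H>130)&(H<160)&(S>90)
b=P[pm&(i['depth']<.35)];print('bowl z pct',np.percentile(b[:,2],[1,50,90,97,99]).round(4))
print(circ(i,(259,285),95,.1886,pm,P))
E
```

```text
white arc (array([ 0.6382, -0.1626]), np.float64(0.0764), np.float64(0.0022)) (array([ 0.6382, -0.1626]), np.float64(0.0764), np.float64(0.0022)) 290 290
bowl z pct [0.1545 0.173  0.1889 0.2337 0.2398]
col [ 0.6353 -0.1601] d0.0714  depth [ 0.6337 -0.1594] d0.0758 n6184
```

```bash
python3 -m inch '0 0 .01 0 1; 0 -.001 .03 0 1; 0 -.001 .055 0 1; 0 -.001 .08 0 1; 0 -.001 .1 0 1; 0 -.001 .115 0 1; 0 -.001 .125 0 1; 0 -.001 .132 0 1; 0 -.001 .137 0 1; 0 -.001 .14 0 1; 0 -.001 .142 0 1; 0 -.001 .144 0 1; 0 -.001 .145 0 1; 0 -.001 .146 0 1; 0 -.001 .146 0 1; 0 -.001 .146 0 1'; python3 tips.py
```

```text
clock: 13.05
position: [0.638, -0.1636, 0.0048]
tool_rot: [-3.141, 0.001, 2.853]
force: [-2.5, -0.9, 6.1]
grip_width: 0.064
gripper_force: 33.8
finger -1 2177 tip z world 0.004
finger 1 1345 tip z world 0.0217
```

```bash
python3 -m inch '0 0 0 0 .2; 0 0 0 0 0; 0 0 0 0 -.4; 0 0 0 0 -1; 0 0 0 0 -1; 0 0 0 0 -1; 0 0 0 0 -1; 0 0 0 0 -1; 0 0 -.01 0 -1; 0 0 -.03 0 -1; 0 0 -.06 0 -1; 0 0 -.09 0 -1; 0 0 -.12 0 -1; 0 0 -.15 0 -1; 0 0 -.175 0 -1; 0 0 -.19 0 -1; 0 0 -.195 0 -1; 0 0 -.195 0 -1'; python3 go.py 0.4185 0.2465 0.2
```

```text
clock: 14.9
position: [0.6379, -0.1635, 0.1993]
tool_rot: [-3.141, 0.0, 2.853]
force: [0.8, -0.3, 0.1]
grip_width: 0.0851
gripper_force: 0.0
t 14.9 pos [ 0.6379 -0.1635  0.1993] rot [-3.1415e+00  2.0000e-04  2.8528e+00] w 0.0851 q [-0.37  0.33  1.27 -0.    1.54 -1.65]
tool delta [ 0.3271  0.3305 -0.0008]
```

```bash
python3 - <<'E'
from rig import robot
from meas import *
i=robot.get_image('wrist');pickle.dump(i,open('w6.pkl','wb'));H,S,V=hs(i);P=cloud(i);pm=(H>130)&(H<160)&(S>90)
n,l,st,ce=cv2.connectedComponentsWithStats(pm.astype(np.uint8));k=1+st[1:,4].argmax();print(ce[k],st[k])
print('bowl',circ(i,ce[k],max(st[k,2:4])*.6,.042,pm,P),'rim z',np.percentile(P[l==k][:,2],95).round(4))
u,v=ce[k];m=(S<80)&(V>120);yy,xx=np.mgrid[:384,:512];m&=np.hypot(xx-u,yy-v)<110
q=plane(i,blob(m),.016)[:,:2];print('plate',cv2.minEnclosingCircle(q.astype(np.float32)),fitc(q))
E
python3 -m inch '.008 .008 0 0 -1; .026 .026 0 0 -1; .05 .05 0 0 -1; .077 .078 0 0 -1; .104 .105 0 0 -1; .131 .132 0 0 -1; .158 .159 0 0 -1; .185 .187 0 0 -1; .212 .214 0 0 -1; .239 .241 0 0 -1; .266 .268 0 0 -1; .29 .293 0 0 -1; .31 .313 0 0 -1; .322 .326 0 0 -1; .327 .33 0 0 -1; .327 .33 0 0 -1; .327 .33 0 0 -1; .327 .33 0 0 -1'
python3 - <<'E'
from rig import robot
from meas import *
i=robot.get_image('wrist');pickle.dump(i,open('w7.pkl','wb'));H,S,V=hs(i);P=cloud(i)
uv=proj(i,[[.4185,.2465,.062]])[0];print(uv)
print('cup',circ(i,uv,60,.062,(S<70)&(V>150),P))
E
python3 go.py 0.4185 0.2465 0.03
```

```text
[258.26621067 168.58878249] [ 224  135   69   68 3655]
bowl col [ 0.6377 -0.1627] d0.0673  depth [ 0.6383 -0.1625] d0.0661 n814 rim z 0.0431
plate ((0.6386349201202393, -0.16271403431892395), 0.07757939398288727) (array([ 0.6385, -0.1628]), np.float64(0.0766), np.float64(0.0014))
clock: 16.75
position: [0.4187, 0.2453, 0.1991]
tool_rot: [-3.141, -0.0, 2.852]
force: [-0.2, -0.7, -1.3]
grip_width: 0.0857
gripper_force: 0.0
[258.70886538 175.24653236]
cup col [0.4195 0.2469] d0.0499  depth [0.419  0.2468] d0.0504 n623
t 16.8 pos [0.4187 0.2453 0.1991] rot [-3.1413e+00 -1.0000e-04  2.8517e+00] w 0.0857 q [ 0.37 -0.03  1.68 -0.    1.49 -0.91]
tool delta [0.0005 0.0011 0.1691]
```

The bowl stands within 1 mm of the plate centre, upright. The cup is at (0.4192, 0.2468). I descend so the closed tips stand about 40 mm up the cup and clear the bowl's rim later.

```bash
python3 -m inch '0 .002 .01 0 -1; 0 .002 .03 0 -1; 0 .002 .06 0 -1; 0 .002 .09 0 -1; 0 .002 .115 0 -1; 0 .002 .135 0 -1; 0 .002 .15 0 -1; 0 .002 .16 0 -1; 0 .002 .168 0 -1; 0 .002 .173 0 -1; 0 .002 .174 0 -1; 0 .002 .174 0 -1; 0 .002 .174 0 -1'; python3 tips.py; python3 -m inch '0 0 0 0 1; 0 0 0 0 1; 0 0 0 0 1; 0 0 0 0 1; 0 0 0 0 1; 0 0 0 0 1; 0 0 0 0 1; 0 0 -.003 0 1; 0 0 -.01 0 1; 0 0 -.025 0 1; 0 0 -.05 0 1; 0 0 -.08 0 1; 0 0 -.11 0 1; 0 0 -.14 0 1; 0 0 -.165 0 1; 0 0 -.18 0 1; 0 0 -.185 0 1; 0 0 -.185 0 1; 0 0 -.185 0 1' 30; python3 tips.py; python3 go.py 0.638 -0.1626 0.21
```

```text
clock: 18.1
position: [0.4193, 0.248, 0.0258]
tool_rot: [3.141, 0.001, 2.853]
force: [-0.8, -0.2, 0.3]
grip_width: 0.0853
gripper_force: 0.0
finger -1 1995 tip z world 0.0478
finger 1 1950 tip z world 0.0474
clock: 20.05
position: [0.4187, 0.2478, 0.2094]
tool_rot: [-3.141, -0.001, 2.853]
force: [-0.2, -0.6, -1.2]
grip_width: 0.0499
gripper_force: 31.4
finger -1 2292 tip z world 0.2215
finger 1 2654 tip z world 0.2129
t 20.1 pos [0.4186 0.2478 0.2093] rot [-3.1406e+00 -1.2000e-03  2.8528e+00] w 0.0498 q [ 0.38 -0.03  1.66 -0.    1.51 -0.91]
tool delta [-0.3272 -0.3309 -0.0008]
```

```bash
python3 -m inch '-.008 -.008 0 0 1; -.026 -.026 0 0 1; -.05 -.05 0 0 1; -.077 -.078 0 0 1; -.104 -.105 0 0 1; -.131 -.132 0 0 1; -.158 -.159 0 0 1; -.185 -.187 0 0 1; -.212 -.214 0 0 1; -.239 -.241 0 0 1; -.266 -.268 0 0 1; -.29 -.293 0 0 1; -.31 -.313 0 0 1; -.322 -.326 0 0 1; -.327 -.331 0 0 1; -.327 -.331 0 0 1; -.327 -.331 0 0 1; -.327 -.331 0 0 1'
python3 - <<'E'
from rig import robot
from meas import *
i=robot.get_image('wrist');pickle.dump(i,open('w8.pkl','wb'));H,S,V=hs(i);P=cloud(i);z=robot.sense()['position'][2]
for c in((.638,-.1626,z-.0255+.062),(.638,-.1626,z-.0255)):print('cup proj',proj(i,[c])[0].round(0))
pm=(H>130)&(H<160)&(S>60);pm[:,:130]=0;pm[:,390:]=0
c=blob(pm);q=plane(i,c,.042)[:,:2];print('bowl visible arc',q.min(0).round(4),q.max(0).round(4))
cv2.imwrite('pics/w8.png',i['color'][:,:,::-1])
E
python3 go.py 0.638 -0.1626 0.04
```

```text
clock: 21.9
position: [0.6379, -0.1616, 0.2105]
tool_rot: [-3.142, 0.0, 2.854]
force: [-1.2, 0.3, -1.3]
grip_width: 0.0499
gripper_force: 31.4
cup proj [254. 295.]
cup proj [256. 229.]
bowl visible arc [ 0.6041 -0.1956] [ 0.6715 -0.1301]
t 21.95 pos [ 0.638  -0.1617  0.2106] rot [-3.1415e+00  3.0000e-04  2.8537e+00] w 0.0497 q [-0.37  0.33  1.25 -0.    1.56 -1.65]
tool delta [-0.0002 -0.0008  0.1706]
```

View pics/w8.png

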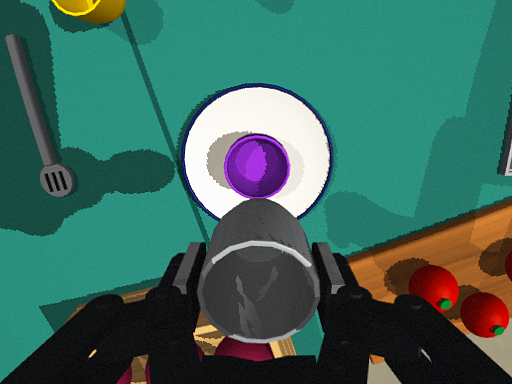

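The bowl is in full view at (258,167), centred at (0.6378, −0.1628). The held cup's rim is at (260,292). I check the cup's offset in the grip.

Run:
```python
from rig import robot
from meas import *
from scipy.spatial.transform import Rotation as Ro
i=pickle.load(open('w8.pkl','rb'));H,S,V=hs(i);P=cloud(i);s=robot.sense();R=Ro.from_euler('xyz',s['tool_rot']).as_matrix()
L=(P-s['position'])@R
m=(abs(L[...,1])<.012)&(abs(L[...,0])<.035)&(i['depth']>0)&(i['depth']<.4)
z=P[...,2];print('z top',np.percentile(z[m],[50,90,99]).round(4))
mm=m&(abs(z-.247)<.003);print('x ext rim',L[mm][:,0].min().round(4),L[mm][:,0].max().round(4))
c=blob(pm:=((H>130)&(H<160)&(S>60)&(np.hypot(*np.indices((384,512))-np.array([167,258]).reshape(2,1,1))<45)));print('bowl',fitc(plane(i,c,.042)[:,:2]))
print(circ(i,(258,167),42,.042,pm,P))
```

```text
z top [0.2298 0.2956 0.299 ]
x ext rim -0.0247 0.0254
bowl (array([ 0.6378, -0.1626]), np.float64(0.0327), np.float64(0.0014))
col [ 0.6377 -0.1621] d0.0676  depth [ 0.6383 -0.1627] d0.0664 n733
```

```bash
python3 -m inch '0 -.001 .01 0 1; 0 -.001 .03 0 1; 0 -.001 .055 0 1; 0 -.001 .08 0 1; 0 -.001 .1 0 1; 0 -.001 .115 0 1; 0 -.001 .125 0 1; 0 -.001 .135 0 1; 0 -.001 .142 0 1; 0 -.001 .148 0 1; 0 -.001 .154 0 1; 0 -.001 .16 0 1; 0 -.001 .165 0 1; 0 -.001 .169 0 1; 0 -.001 .172 0 1; 0 -.001 .174 0 1; 0 -.001 .175 0 1; 0 -.001 .175 0 1; 0 -.001 .175 0 1; 0 -.001 .175 0 1'; python3 go.py 0.638 -0.1627 0.0345
```

```text
clock: 23.95
position: [0.638, -0.1635, 0.0355]
tool_rot: [-3.141, 0.0, 2.853]
force: [0.1, -0.7, -0.9]
grip_width: 0.0499
gripper_force: 31.4
t 23.95 pos [ 0.638  -0.1635  0.0355] rot [-3.1415e+00  3.0000e-04  2.8528e+00] w 0.0499 q [-0.37  0.44  1.46 -0.    1.24 -1.65]
tool delta [0.0002 0.0008 0.001 ]
```

```bash
python3 -m inch '0 .0005 .001 0 1; 0 .0005 .0015 0 1; 0 .0005 .0015 0 1; 0 .0005 .0015 0 1'; python3 -m inch '0 0 0 0 .3; 0 0 0 0 .1; 0 0 0 0 -.1; 0 0 0 0 -.5; 0 0 0 0 -1; 0 0 0 0 -1; 0 0 0 0 -1; 0 0 0 0 -1; 0 0 -.01 0 -1; 0 0 -.03 0 -1; 0 0 -.06 0 -1; 0 0 -.09 0 -1; 0 0 -.12 0 -1; 0 0 -.15 0 -1; 0 0 -.165 0 -1; 0 0 -.17 0 -1; 0 0 -.17 0 -1; 0 0 -.17 0 -1'
python3 - <<'E'
from rig import robot
from meas import *
i=robot.get_image('wrist');pickle.dump(i,open('w9.pkl','wb'));H,S,V=hs(i);P=cloud(i);pm=(H>130)&(H<160)&(S>60)
uv=proj(i,[[.638,-.1627,.071]])[0];print('cup',circ(i,uv,60,.071,(S<60)&(V>150),P))
p=P[np.hypot(P[...,0]-.638,P[...,1]+.1627)<.03];p=p[(p[:,2]<.1)];print('top z',np.percentile(p[:,2],[90,97,99]).round(4))
uv=proj(i,[[.638,-.1627,.042]])[0];print('bowl',circ(i,uv,60,.042,pm,P))
E
python3 go.py 0.449 -0.132 0.2
```

```text
clock: 24.35
position: [0.6383, -0.1632, 0.0347]
tool_rot: [-3.141, 0.001, 2.853]
force: [-2.9, -0.2, 8.7]
grip_width: 0.05
gripper_force: 32.1
clock: 26.15
position: [0.6376, -0.1629, 0.2022]
tool_rot: [3.142, -0.002, 2.853]
force: [0.2, -0.7, -0.1]
grip_width: 0.0853
gripper_force: 0.0
cup col [ 0.6399 -0.1633] d0.1085  depth [ 0.6389 -0.1623] d0.0502 n649
top z [0.0713 0.0722 0.0727]
bowl col [ 0.6373 -0.1623] d0.0673  depth [ 0.6383 -0.1626] d0.0660 n802
t 26.2 pos [ 0.6376 -0.1628  0.2022] rot [ 3.1416e+00 -2.3000e-03  2.8528e+00] w 0.0853 q [-0.37  0.33  1.26 -0.    1.55 -1.65]
tool delta [ 0.1896 -0.0242  0.0026]
```

The cup stands in the bowl, offset under 1 mm with its rim at z = 0.071. Next I go over to the salt shaker.

```bash
python3 -m inch '.01 -.001 0 0 -1; .03 -.004 0 0 -1; .06 -.008 0 0 -1; .09 -.012 0 0 -1; .12 -.016 0 0 -1; .145 -.019 0 0 -1; .165 -.021 0 0 -1; .18 -.023 0 0 -1; .188 -.024 0 0 -1; .19 -.024 0 0 -1; .19 -.024 0 0 -1; .19 -.024 0 0 -1'
python3 - <<'E'
from rig import robot
from meas import *
i=robot.get_image('wrist');pickle.dump(i,open('w10.pkl','wb'));H,S,V=hs(i);P=cloud(i)
uv=proj(i,[[.449,-.132,.09]])[0];print(uv,'salt',circ(i,uv,45,.09,(S<70)&(V>100),P))
cv2.imwrite('pics/w10.png',i['color'][:,:,::-1])
E
python3 go.py 0.449 -0.132 0.057
```

```text
clock: 27.4
position: [0.4494, -0.132, 0.2036]
tool_rot: [-3.142, -0.0, 2.853]
force: [0.6, 0.6, 0.0]
grip_width: 0.0855
gripper_force: 0.0
[257.1656838  183.06746655] salt col [ 0.4417 -0.1291] d0.0458  depth [ 0.4489 -0.1315] d0.0308 n1053
t 27.45 pos [ 0.4495 -0.1319  0.2036] rot [-3.1416e+00 -3.0000e-04  2.8529e+00] w 0.0853 q [-0.45 -0.06  1.71 -0.    1.5  -1.73]
tool delta [ 0.0004 -0.0002  0.1466]
```

View pics/w10.png

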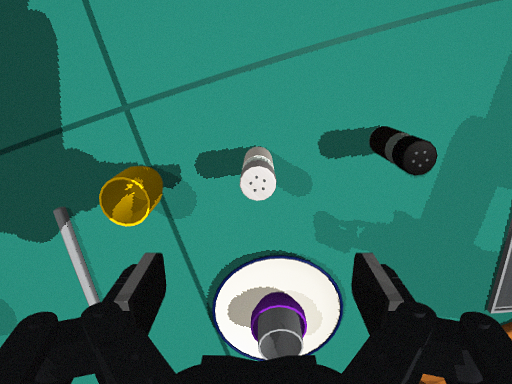

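The salt shaker with its white cap is centred between the fingers at (258,183). The dark pepper shaker is clear at (410,155). I descend so the closed tips stand about 62 mm up.

```bash
python3 -m inch '0 0 .01 0 -1; 0 0 .03 0 -1; 0 0 .06 0 -1; 0 0 .085 0 -1; 0 0 .105 0 -1; 0 0 .12 0 -1; 0 0 .133 0 -1; 0 0 .142 0 -1; 0 0 .148 0 -1; 0 0 .151 0 -1; 0 0 .152 0 -1; 0 0 .152 0 -1; 0 0 .152 0 -1'; python3 tips.py; python3 -m inch '0 0 0 0 1; 0 0 0 0 1; 0 0 0 0 1; 0 0 0 0 1; 0 0 0 0 1; 0 0 0 0 1; 0 0 0 0 1; 0 0 0 0 1; 0 0 -.003 0 1; 0 0 -.01 0 1; 0 0 -.025 0 1; 0 0 -.05 0 1; 0 0 -.08 0 1; 0 0 -.11 0 1; 0 0 -.14 0 1; 0 0 -.16 0 1; 0 0 -.17 0 1; 0 0 -.172 0 1; 0 0 -.172 0 1; 0 0 -.172 0 1' 30; python3 tips.py; python3 go.py 0.6386 -0.1624 0.223
```

```text
clock: 28.75
position: [0.4493, -0.132, 0.0523]
tool_rot: [-3.141, 0.001, 2.853]
force: [-0.0, -0.7, 0.7]
grip_width: 0.0853
gripper_force: 0.0
finger -1 1730 tip z world 0.0743
finger 1 1737 tip z world 0.0738
clock: 30.8
position: [0.4487, -0.1317, 0.2227]
tool_rot: [3.141, -0.002, 2.853]
force: [-0.5, -0.8, -0.3]
grip_width: 0.0301
gripper_force: 29.8
finger -1 2152 tip z world 0.2099
finger 1 2304 tip z world 0.2301
t 30.85 pos [ 0.4487 -0.1317  0.2227] rot [ 3.1414e+00 -1.7000e-03  2.8528e+00] w 0.0303 q [-0.45 -0.07  1.68 -0.    1.54 -1.73]
tool delta [-0.1907  0.0247 -0.0006]
```

```bash
python3 -m inch '-.01 .001 0 0 1; -.03 .004 0 0 1; -.055 .007 0 0 1; -.08 .01 0 0 1; -.105 .014 0 0 1; -.13 .017 0 0 1; -.15 .019 0 0 1; -.168 .022 0 0 1; -.18 .024 0 0 1; -.188 .025 0 0 1; -.191 .025 0 0 1; -.191 .025 0 0 1; -.191 .025 0 0 1; -.191 .025 0 0 1'
python3 - <<'E'
from rig import robot
from meas import *
i=robot.get_image('wrist');pickle.dump(i,open('w11.pkl','wb'));P=cloud(i);b=robot.get_image('scene')
p=robot.sense()['position'];print(p)
uv=proj(i,[[.6386,-.1624,.071]])[0];print(uv);yy,xx=np.mgrid[:384,:512]
m=(np.hypot(xx-uv[0],yy-uv[1])<60)&(abs(P[...,2]-.071)<.005);q=P[m][:,:2].astype(np.float32);print('cup',cv2.minEnclosingCircle(q),fitc(q[np.hypot(*(q-[.6386,-.1624]).T)>.018]))
base=proj(i,[[p[0],p[1],p[2]-.0523]])[0];print('expected shaker base px',base.round(0))
cv2.imwrite('pics/w11.png',cv2.resize(np.hstack([i['color'],cv2.resize(b['color'][160:310,130:330],(512,384))]),(800,300))[:,:,::-1])
E
python3 go.py 0.6386 -0.1624 0.0613
```

```text
clock: 32.25
position: [0.639, -0.1623, 0.2241]
tool_rot: [-3.141, 0.0, 2.853]
force: [-0.4, 0.6, -0.2]
grip_width: 0.0301
gripper_force: 29.8
[ 0.63902896 -0.16231742  0.22413291]
[257.24578498 170.79671537]
cup ((0.6387327909469604, -0.162324458360672), 0.02504621632397175) (array([ 0.6386, -0.1622]), np.float64(0.0234), np.float64(0.002))
expected shaker base px [257. 211.]
t 32.35 pos [ 0.639  -0.1623  0.2241] rot [-3.1414e+00  4.0000e-04  2.8527e+00] w 0.0297 q [-0.37  0.33  1.22 -0.    1.59 -1.65]
tool delta [ 0.0005 -0.0002  0.1628]
```

View pics/w11.png

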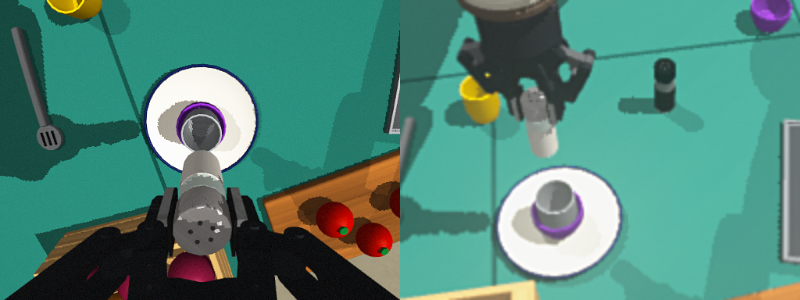

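Run:
```python
from rig import robot
from meas import *
b=robot.get_image('scene');x,y,z=robot.sense()['position'];z-=.0523
print('expected upright top/base',proj(b,[[x,y,z+.09],[x,y,z]]).round(1).tolist())
i=pickle.load(open('w11.pkl','rb'));P=cloud(i)
m=(np.hypot(P[...,0]-x,P[...,1]-y)<.03)&(i['depth']>0)
for lo,hi in((0,.02),(.02,.04),(.04,.055)):
    p=P[m&(P[...,2]>z+lo)&(P[...,2]<z+hi)];print(lo,len(p),(p[:,:2].min(0)-[x,y]).round(4),(p[:,:2].max(0)-[x,y]).round(4),'mean',(p[:,:2].mean(0)-[x,y]).round(4))
t=P[m&(abs(P[...,2]-z-.09)<.003)];print('top',cv2.minEnclosingCircle((t[:,:2]-[x,y]).astype(np.float32)),'z',z+.09)
```

```text
expected upright top/base [[197.1, 208.7], [202.5, 234.0]]
0 366 [-0.0155 -0.0132] [0.0002 0.0156] mean [-0.0121  0.0038]
0.02 637 [-0.0155 -0.0128] [0.0014 0.0157] mean [-0.012  0.004]
0.04 698 [-0.0156 -0.0131] [0.0025 0.0157] mean [-0.0116  0.0039]
top ((-0.0063243224285542965, 0.002453632652759552), 0.028737248852849007) z 0.2617742180298579
```

The held shaker is upright and centred. Its seat height is 4+5+4 = 13 mm, so the descent is 0.159 m in all.

```bash
python3 -m inch '0 0 .01 0 1; 0 0 .03 0 1; 0 0 .05 0 1; 0 0 .07 0 1; 0 0 .083 0 1; 0 0 .093 0 1; 0 0 .1 0 1; 0 0 .107 0 1; 0 0 .114 0 1; 0 0 .121 0 1; 0 0 .128 0 1; 0 0 .135 0 1; 0 0 .142 0 1; 0 0 .148 0 1; 0 0 .153 0 1; 0 0 .156 0 1; 0 0 .158 0 1; 0 0 .158 0 1; 0 0 .158 0 1; 0 0 .158 0 1'; python3 -m inch '0 0 .001 0 1; 0 0 .0015 0 1; 0 0 .0015 0 1; 0 0 .0015 0 1'
```

```text
clock: 34.4
position: [0.6393, -0.1624, 0.066]
tool_rot: [-3.141, 0.0, 2.853]
force: [0.2, -0.1, -0.6]
grip_width: 0.03
gripper_force: 29.8
clock: 34.8
position: [0.6397, -0.1623, 0.0653]
tool_rot: [3.142, 0.001, 2.853]
force: [-1.1, 2.0, 7.8]
grip_width: 0.0303
gripper_force: 34.6
```

Contact was felt at the expected height, so I release and rise.

```bash
python3 -m inch '0 0 0 0 .6; 0 0 0 0 .45; 0 0 0 0 .2; 0 0 0 0 -.3; 0 0 0 0 -1; 0 0 0 0 -1; 0 0 0 0 -1; 0 0 0 0 -1; 0 0 0 0 -1; 0 0 -.01 0 -1; 0 0 -.03 0 -1; 0 0 -.06 0 -1; 0 0 -.09 0 -1; 0 0 -.12 0 -1; 0 0 -.14 0 -1; 0 0 -.15 0 -1; 0 0 -.15 0 -1; 0 0 -.15 0 -1'
python3 - <<'E'
from rig import robot
from meas import *
i=robot.get_image('wrist');P=cloud(i)
for n,z,r in(('salt',.103,.03),('cup',.071,.03),('bowl',.042,.04)):
    m=(np.hypot(P[...,0]-.6386,P[...,1]+.1624)<r)&(abs(P[...,2]-z)<.005);q=P[m][:,:2].astype(np.float32);c,rr=cv2.minEnclosingCircle(q);print(n,np.round(c,4),round(2*rr,4),np.median(P[m][:,2]).round(4),len(q))
E
python3 go.py 0.545 0.3705 0.215 81.9
```

```text
clock: 36.6
position: [0.639, -0.1622, 0.2134]
tool_rot: [-3.142, -0.001, 2.853]
force: [0.1, -0.0, -0.6]
grip_width: 0.0855
gripper_force: 0.0
salt [ 0.6394 -0.1621] 0.031 0.1037 1060
cup [ 0.6391 -0.1624] 0.05 0.0714 492
bowl [ 0.6384 -0.1625] 0.0662 0.0425 636
t 36.65 pos [ 0.6389 -0.1622  0.213 ] rot [ 3.1416e+00 -1.8000e-03  2.8528e+00] w 0.0849 q [-0.37  0.33  1.24 -0.    1.57 -1.65]
tool delta [ 0.2417  0.4839 -0.0016]
closing dir 73.45 turn rad -0.1474
```

The whole stack is upright and concentric within 1 mm, with the salt top at z = 0.103. Now the wooden spoon: I move above its balance point and turn the fingers across the handle.

```bash
python3 -m inch '.005 .01 0 0 -1; .017 .034 0 0 -1; .033 .066 0 -.02 -1; .05 .1 0 -.04 -1; .067 .134 0 -.06 -1; .084 .168 0 -.08 -1; .101 .202 0 -.1 -1; .118 .236 0 -.12 -1; .135 .27 0 -.14 -1; .152 .304 0 -.147 -1; .169 .338 0 -.147 -1; .186 .372 0 -.147 -1; .203 .406 0 -.147 -1; .218 .437 0 -.147 -1; .231 .462 0 -.147 -1; .238 .477 0 -.147 -1; .2415 .4835 0 -.147 -1; .2415 .4835 0 -.147 -1; .2415 .4835 0 -.147 -1; .2415 .4835 0 -.147 -1'
python3 - <<'E'
from rig import robot
from meas import *
i=robot.get_image('wrist');pickle.dump(i,open('w12.pkl','wb'));H,S,V=hs(i);P=cloud(i)
m=(H>8)&(H<30)&(S>50)&(V>110)&(np.hypot(P[...,0]-.532,P[...,1]-.373)<.12)
c=blob(m);q=plane(i,c,.011)[:,:2].astype(np.float32);print('spoon',cv2.minAreaRect(q),'px',c.min(0),c.max(0))
f=P[m];f=f[(f[:,0]>.46)&(f[:,0]<.57)];l=cv2.fitLine(f[:,:2].astype(np.float32),1,0,.001,.001).ravel();print('handle line',np.degrees(np.arctan2(l[1],l[0]))%180-180,l.round(4),'z',np.median(f[:,2]).round(4))
cv2.imwrite('pics/w12.png',i['color'][:,:,::-1])
E
python3 go.py 0.545 0.3705 0.215 81.9
```

```text
clock: 38.65
position: [0.5459, 0.3688, 0.2143]
tool_rot: [-3.141, 0.0, 2.999]
force: [-0.0, 0.3, -0.5]
grip_width: 0.0854
gripper_force: 0.0
spoon ((0.5317270755767822, 0.3733636140823364), (0.037796974182128906, 0.17845982313156128), 81.54513549804688) px [243  58] [279 222]
handle line -13.627502 [ 0.9718 -0.2356  0.5313  0.3798] z 0.0125
t 38.7 pos [0.5459 0.3689 0.2144] rot [-3.1415e+00  1.0000e-04  2.9986e+00] w 0.0853 q [ 0.48  0.33  1.24 -0.    1.57 -0.95]
tool delta [ 0.0011  0.0014 -0.0006]
closing dir 81.8 turn rad -0.0017
```

View pics/w12.png

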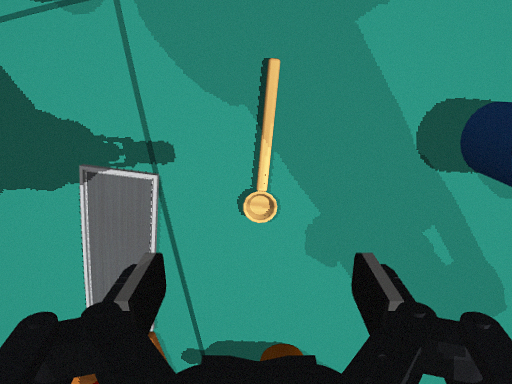

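The spoon's tail is at (274,60), the handle's neck at (263,188) and the head's centre at (260,206). The area rectangle is skewed by the head, so I take the axis from the outline's own cross-sections.

Run:
```python
from meas import *
i=pickle.load(open('w12.pkl','rb'));H,S,V=hs(i)
m=(H>8)&(H<30)&(S>50)&(V>110);m[:,:235]=0;m[:,290:]=0;m[:50]=0;m[230:]=0
mid=[(np.flatnonzero(m[r]).mean(),r) for r in range(62,183,4)];q=plane(i,mid,.010)[:,:2].astype(np.float32)
l=cv2.fitLine(q,2,0,.001,.001).ravel();d=l[:2]*np.sign(l[0]);print('handle dir deg',np.degrees(np.arctan2(d[1],d[0])))
e=plane(i,np.argwhere(m)[:,::-1],.010)[:,:2];o=l[2:];t=(e-o)@d;print('length',np.ptp(t));c=o+d*(t.max()+t.min())/2;print('origin',c,'grip',c+.0125*d)
hd=e[t>t.max()-.04];print('head mean',hd.mean(0),'vs origin+70',c+.07*d)
# tray edges
m2=(S<60)&(V>60);m2[:,:70]=0;m2[:,170:]=0;m2[:155]=0;m2[250:]=0
ys=range(185,245,5);R=plane(i,[(np.flatnonzero(m2[r]).max(),r) for r in ys],.008)[:,:2];L=plane(i,[(np.flatnonzero(m2[r]).min(),r) for r in ys],.008)[:,:2]
for n,a in(('tray right edge',R),('tray left edge',L)):
    f=cv2.fitLine(a.astype(np.float32),2,0,.001,.001).ravel();print(n,np.degrees(np.arctan2(f[1],f[0])),f[2:])
print('tray corners near end',plane(i,[(81,167),(158,177)],.008)[:,:2].round(4).tolist())
```

```text
handle dir deg -13.454739
length 0.17981705807974374
origin [0.5328702 0.3795621] grip [0.54502713 0.37665363]
head mean [0.60109914 0.36297467] vs origin+70 [0.60094898 0.36327469]
tray right edge -15.74877 [0.5928738  0.24283992]
tray left edge -16.074566 [0.58017904 0.15155414]
tray corners near end [[0.5262, 0.1694], [0.5507, 0.2549]]
```

Spoon: length 179.8 mm (180 expected), axis −13.5°, grip point (0.545, 0.3767). Tray: axis −15.9°, centre about (0.642, 0.181). I descend across the handle.

```bash
python3 -m inch '.002 .0075 .01 .03 -1; .002 .0075 .03 .06 -1; .002 .0075 .06 .09 -1; .002 .0075 .09 .092 -1; .002 .0075 .12 .092 -1; .002 .0075 .145 .092 -1; .002 .0075 .165 .092 -1; .002 .0075 .18 .092 -1; .002 .0075 .19 .092 -1; .002 .0075 .195 .092 -1; .002 .0075 .2 .092 -1; .002 .0075 .2 .092 -1; .002 .0075 .2 .092 -1'; python3 tips.py; python3 go.py 0.545 0.3767 -0.005 76.55
```

```text
clock: 40.0
position: [0.5448, 0.3778, 0.0149]
tool_rot: [3.141, 0.001, 2.908]
force: [-0.7, 0.4, 0.6]
grip_width: 0.0854
gripper_force: 0.0
finger -1 1889 tip z world 0.0368
finger 1 1846 tip z world 0.0366
t 40.05 pos [0.5448 0.3778 0.0149] rot [3.1411e+00 7.0000e-04 2.9078e+00] w 0.0854 q [ 0.49  0.47  1.46 -0.    1.21 -0.85]
tool delta [-0.0004 -0.001   0.0199]
closing dir 76.61 turn rad 0.001
```

```bash
python3 -m inch '0 -.001 .004 0 -1; 0 -.001 .008 0 -1; 0 -.001 .012 0 -1; 0 -.001 .016 0 -1; 0 -.001 .019 0 -1; 0 -.001 .0195 0 -1; 0 -.001 .0195 0 -1; 0 -.001 .0195 0 0; 0 -.001 .0195 0 .4; 0 -.001 .0195 0 1; 0 -.001 .0195 0 1; 0 -.001 .0195 0 1; 0 -.001 .0195 0 1; 0 -.001 .0195 0 1; 0 -.001 .0195 0 1; 0 -.001 .0195 0 1; 0 -.001 .0195 0 1' 30
```

```text
clock: 41.75
position: [0.5447, 0.3769, -0.0045]
tool_rot: [3.141, 0.001, 2.908]
force: [0.5, -0.0, 6.0]
grip_width: 0.011
gripper_force: 31.0
```

Gripped: 11 mm across a 12 mm handle. I lift a little and check that the spoon comes along.

```bash
python3 -m inch '0 0 -.003 0 1; 0 0 -.008 0 1; 0 0 -.02 0 1; 0 0 -.035 0 1; 0 0 -.05 0 1; 0 0 -.07 0 1; 0 0 -.085 0 1; 0 0 -.095 0 1; 0 0 -.1 0 1; 0 0 -.1 0 1; 0 0 -.1 0 1'
python3 - <<'E'
from rig import robot
from meas import *
i=robot.get_image('wrist');pickle.dump(i,open('w13.pkl','wb'));H,S,V=hs(i);P=cloud(i);p=robot.sense()['position']
m=(H>8)&(H<30)&(S>50)&(V>90)&(P[...,2]>.07)&(P[...,2]<.16)&(i['depth']>0)&(i['depth']<.5)
f=P[m];print(len(f));d=np.array([np.cos(np.radians(-13.45)),np.sin(np.radians(-13.45))]);t=(f[:,:2]-p[:2])@d;n=(f[:,:2]-p[:2])@[-d[1],d[0]]
for a in range(-110,90,25):
    k=(t>a/1e3)&(t<(a+25)/1e3)
    if k.sum()>20:print(a,k.sum(),'z',np.percentile(f[k][:,2],[50,90]).round(4),'lat',np.median(n[k]).round(4))
b=robot.get_image('scene');cv2.imwrite('pics/w13.png',cv2.resize(np.hstack([i['color'],cv2.resize(b['color'][150:300,280:480],(512,384))]),(800,300))[:,:,::-1])
E
python3 go.py 0.654 0.1776 0.0955 74.1
```

```text
clock: 42.85
position: [0.544, 0.3765, 0.094]
tool_rot: [-3.141, -0.001, 2.908]
force: [0.7, 0.3, -0.2]
grip_width: 0.0112
gripper_force: 29.2
9505
-110 1474 z [0.1111 0.112 ] lat 0.0006
-85 1967 z [0.1111 0.1121] lat 0.0006
-60 1677 z [0.1112 0.1121] lat 0.0006
-35 1398 z [0.1112 0.112 ] lat 0.0006
-10 1132 z [0.1112 0.1121] lat 0.0011
15 987 z [0.1112 0.112 ] lat 0.0011
40 870 z [0.1036 0.1108] lat 0.0006
t 42.95 pos [0.544  0.3765 0.0938] rot [-3.1406e+00 -1.0000e-03  2.9078e+00] w 0.0112 q [ 0.49  0.4   1.39 -0.    1.35 -0.85]
tool delta [-0.1531 -0.168  -0.0016]
closing dir 76.6 turn rad 0.0437
```

View pics/w13.png

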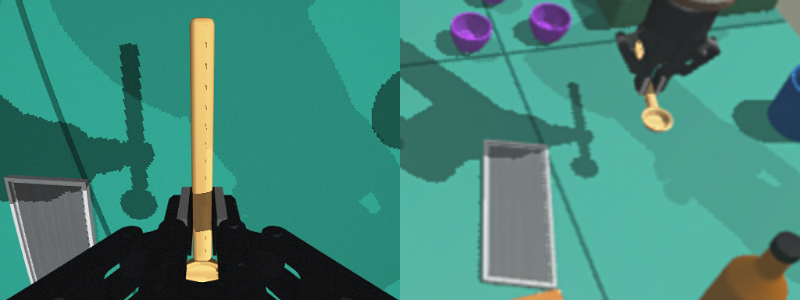

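The spoon hangs level: handle top at z = 0.112 along its whole length, tail at (202,20) in the left panel. I carry it over the tray and lower it.

```bash
python3 -m inch '-.005 -.006 0 0 1; -.017 -.018 0 .01 1; -.033 -.036 0 .02 1; -.051 -.056 0 .03 1; -.069 -.076 0 .04 1; -.087 -.096 0 .044 1; -.105 -.115 0 .044 1; -.122 -.134 0 .044 1; -.136 -.15 0 .044 1; -.146 -.161 0 .044 1; -.152 -.167 0 .044 1; -.153 -.168 0 .044 1; -.153 -.168 0 .044 1; -.153 -.168 0 .044 1; -.153 -.168 0 .044 1'
python3 - <<'E'
from rig import robot
from meas import *
i=robot.get_image('wrist');pickle.dump(i,open('w14.pkl','wb'))
cv2.imwrite('pics/w14.png',i['color'][:,:,::-1])
E
python3 go.py 0.654 0.1776 0.0005 74.1
```

```text
clock: 44.45
position: [0.6539, 0.1785, 0.0948]
tool_rot: [-3.142, -0.0, 2.865]
force: [0.0, 0.5, -0.1]
grip_width: 0.0111
gripper_force: 29.3
t 44.5 pos [0.654  0.1784 0.0949] rot [-3.1415  0.      2.8646] w 0.011 q [ 0.15  0.43  1.35 -0.    1.36 -1.14]
tool delta [-0.0003 -0.0008  0.0944]
closing dir 74.13 turn rad 0.0006
```

View pics/w14.png

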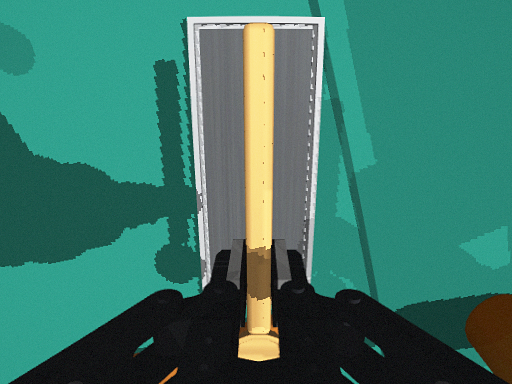

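The spoon is over the tray, along it and centred between the walls: tray edges at columns 188 and 325, spoon at 259. I lower it and open only part way, so the fingers stay inside the walls.

```bash
python3 -m inch '0 0 .01 0 1; 0 -.001 .025 0 1; 0 -.001 .04 0 1; 0 -.001 .055 0 1; 0 -.001 .067 0 1; 0 -.001 .076 0 1; 0 -.001 .082 0 1; 0 -.001 .086 0 1; 0 -.001 .089 0 1; 0 -.001 .091 0 1; 0 -.001 .093 0 1; 0 -.001 .0945 0 1; 0 -.001 .0945 0 1; 0 -.001 .0945 0 1; 0 -.001 .0945 0 1'
```

```text
clock: 46.0
position: [0.654, 0.1768, 0.0005]
tool_rot: [3.142, 0.0, 2.864]
force: [0.8, 0.0, 0.3]
grip_width: 0.0112
gripper_force: 29.3
```

```bash
python3 -m inch '0 0 .001 0 1; 0 0 .0015 0 1; 0 0 .0015 0 1; 0 0 .0015 0 1'; python3 -m inch '0 0 0 0 .7; 0 0 0 0 .55; 0 0 0 0 .45; 0 0 0 0 .4; 0 0 0 0 .4; 0 0 0 0 .4; 0 0 -.005 0 .4; 0 0 -.015 0 .4; 0 0 -.03 0 .4; 0 0 -.06 0 .4; 0 0 -.09 0 .4; 0 0 -.12 0 .4; 0 0 -.15 0 .4; 0 0 -.17 0 .4; 0 0 -.18 0 .4; 0 0 -.18 0 .4; 0 0 -.18 0 .4; 0 0 -.18 0 .4'
python3 - <<'E'
from rig import robot
from meas import *
i=robot.get_image('wrist');t=robot.get_image('top');s=robot.get_image('scene');pickle.dump((i,t,s),open('w15.pkl','wb'));H,S,V=hs(i);P=cloud(i)
m=(H>8)&(H<30)&(S>50)&(V>110)&(np.hypot(P[...,0]-.642,P[...,1]-.181)<.115);f=P[m]
d=np.array([np.cos(np.radians(-15.9)),np.sin(np.radians(-15.9))]);u=(f[:,:2]-[.642,.181])@d;n=(f[:,:2]-[.642,.181])@[-d[1],d[0]]
print('spoon along',np.percentile(u,[0.5,99.5]).round(4),'handle lat',[np.median(n[(u>a)&(u<a+.03)]).round(4) for a in(-.08,-.05,-.02,.01)],'z',[np.median(f[(u>a)&(u<a+.03)][:,2]).round(4) for a in(-.08,-.05,-.02,.01)])
cv2.imwrite('pics/w15.png',cv2.resize(np.hstack([i['color'],s['color']]),(800,300))[:,:,::-1])
E
```

```text
clock: 46.4
position: [0.6541, 0.1768, -0.0005]
tool_rot: [3.142, 0.001, 2.864]
force: [-2.5, -1.0, 8.8]
grip_width: 0.0111
gripper_force: 31.4
clock: 48.2
position: [0.6535, 0.1768, 0.1774]
tool_rot: [-3.141, -0.002, 2.864]
force: [0.3, -0.3, -0.8]
grip_width: 0.0253
gripper_force: 0.0
spoon along [-0.0884  0.0884] handle lat [np.float64(0.0004), np.float64(0.0004), np.float64(0.0004), np.float64(0.0004)] z [np.float64(0.0166), np.float64(0.0165), np.float64(0.0165), np.float64(0.0165)]
```

View pics/w15.png

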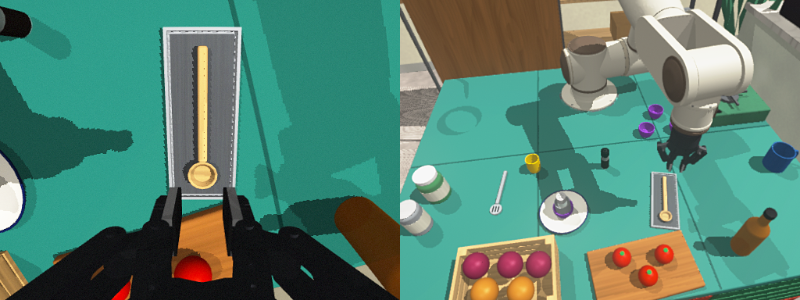

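The spoon lies flat and centred in the tray at (202,115) left. Its handle top is at z = 0.0165, as expected for 4+12 mm. The right half shows the stack standing on the plate at (563,208), the bystanders in place, and the gripper clear. I hand in.

```bash
python3 -c "
from rig import robot
print(robot.finish_job())"
```

```text
the job is handed in; nothing more can be done
None
```

I handed the job in at about 48 s on the robot clock: the bowl, steel cup and salt shaker are stacked upright on the plate within about 1 mm of centre, the wooden spoon lies flat in the tray, and the bystanders look undisturbed in the last picture; the first bowl grasp closed on nothing because the fingers sit about 30 mm higher than the reported tool position, which I corrected for, and the hand-in call did not report the verdict.

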